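# Load the printing blocks into the roller feed rack

### The job

Set up the feed rack for the next print run: gather the three pale wooden printing blocks into the sloped roller lane, lengthwise and brass side up, in the order in which they will be printed: first the long one, which must run down to the stop, then the medium one behind it, and the square one last, each closed up against the block ahead. Leave the two dark blocks of the other pattern and the wax tin standing where they are.

Things in the scene. Friction and masses are not known exactly. Their poses are not given: they have to be found in the camera images.
- long_block_center (a point): The LONG printing block: pale, yellowish wood, 45 x 90 mm and 21 mm high. Brass strips and studs stand about 5 mm proud of its top; hold it by its wooden sides. The point is the centre of the wood, half-way up; x runs across the block, y along its long side, z up. Loose, about 0.1 kg.
- medium_block_center (a point): The MEDIUM printing block: pale, yellowish wood, oblong, 55 x 75 mm and 22 mm high. Brass strips and studs stand about 5 mm proud of its top; hold it by its wooden sides. The point is the centre of the wood, half-way up; x runs across the block, y along its long side, z up. Loose, about 0.1 kg.
- square_block_center (a point): The SQUARE printing block: pale, greyish wood, 50 x 50 mm and 26 mm high. Brass strips and studs stand about 5 mm proud of its top; hold it by its wooden sides. The point is the centre of the wood, half-way up; x runs across the block, y along its other side, z up. Loose, about 0.1 kg.
- dark_block_small_center (a point): A printing block of another pattern, dark brown wood, 50 x 55 mm and 24 mm high, with the same brass relief; stays where it is. Centre of the wood.
- dark_block_large_center (a point): A printing block of another pattern, dark brown wood, 50 x 70 mm and 22 mm high, with the same brass relief; stays where it is. Centre of the wood.
- wax_tin_center (a point): Round dark green wax tin, 62 mm across and 46 mm high, standing among the blocks; stays where it is. Its centre.
- lane: The rack's sloped lane, 250 mm long, 80 mm clear between its side rails. Origin: mid-lane, at the face of the rubber buffer on the stop at the low end, level with the roller tops (42 mm above the table there, 77 mm at the open upper end); x runs up the lane at 8 degrees, y across it, z square to the rollers. Rails stand 5 mm above the roller tops: keep straddling fingertips above them.
- lane_entry (a point): Loading end of the lane: mid-lane, on the roller tops, 190 mm up from the stop. A block let go here rolls down by itself, within a second or two, until it meets the buffer or the block ahead.
- feed_rack: The feed rack, fixed to the table: plywood board 262 x 112 mm carrying the lane of 13 free-running steel rollers between aluminium rails; blue stop plate, 30 mm above the rollers, at the low end. Origin: centre of the board's underside; x points toward the lane's upper end. Behind it stands a chest 190 mm high; left of the blocks an open case, 82 mm high, its lid upright.

How it is judged (in metres and radians):
On the way, in this order (a step that is already met when the one before it is completed fails the run):
1. the long pale block rests on the rollers at the stop, let go (x of long_block_center in the frame of lane between 0.03 and 0.06 m and y of long_block_center in the frame of lane between -0.024 and 0.024 m and z of long_block_center in the frame of lane between 0.004 and 0.022 m and angle between the z axis of long_block_center and the z axis of lane, either way round below 0.15 rad and angle between long_block_center's own z axis and vertical below 0.5 rad and linear speed of long_block below 0.02 m/s and contact force between the fingers and long_block below 0.2 N), for 0.2 s.
2. the medium pale block rests behind it, let go (all of step 1 and x of medium_block_center in the frame of lane between 0.105 and 0.155 m and y of medium_block_center in the frame of lane between -0.024 and 0.024 m and z of medium_block_center in the frame of lane between 0.004 and 0.022 m and angle between the z axis of medium_block_center and the z axis of lane, either way round below 0.15 rad and angle between medium_block_center's own z axis and vertical below 0.5 rad and linear speed of medium_block below 0.02 m/s and distance between long_block_center and medium_block_center below 0.102 m and contact force between the fingers and medium_block below 0.2 N), for 0.2 s.
3. the square pale block rests behind the medium one, let go (all of step 2 and x of square_block_center in the frame of lane between 0.16 and 0.235 m and y of square_block_center in the frame of lane between -0.024 and 0.024 m and z of square_block_center in the frame of lane between 0.004 and 0.022 m and angle between the z axis of square_block_center and the z axis of lane, either way round below 0.15 rad and angle between square_block_center's own z axis and vertical below 0.5 rad and linear speed of square_block below 0.02 m/s and distance between square_block_center and medium_block_center below 0.088 m and contact force between the fingers and square_block below 0.2 N), for 0.2 s.
At the end, for the whole second after the job is handed in: Pale blocks at rest on the rollers, brass up, within 24 mm of the lane's middle: centres 30-60 mm (long), 105-155 mm (medium), 160-235 mm (square) up from the stop; long to medium under 102 mm, medium to square under 88 mm; long and medium along the lane within 0.5 rad (x of long_block_center in the frame of lane between 0.03 and 0.06 m and y of long_block_center in the frame of lane between -0.024 and 0.024 m and z of long_block_center in the frame of lane between 0.004 and 0.022 m and angle between the z axis of each of long_block_center, medium_block_center, square_block_center and the z axis of lane, either way round below 0.15 rad and angle between each of long_block_center, medium_block_center, square_block_center's own z axis and vertical below 0.5 rad and linear speed of each of long_block, medium_block, square_block below 0.02 m/s and x of medium_block_center in the frame of lane between 0.105 and 0.155 m and y of medium_block_center in the frame of lane between -0.024 and 0.024 m and z of medium_block_center in the frame of lane between 0.004 and 0.022 m and distance between long_block_center and medium_block_center below 0.102 m and x of square_block_center in the frame of lane between 0.16 and 0.235 m and y of square_block_center in the frame of lane between -0.024 and 0.024 m and z of square_block_center in the frame of lane between 0.004 and 0.022 m and distance between square_block_center and medium_block_center below 0.088 m and angle between the y axis of each of long_block_center, medium_block_center and the x axis of lane, either way round below 0.5 rad); the robot touches nothing.
It fails at once if the small dark block is shifted by more than 20 mm (distance of dark_block_small_center from where it was at the start of the episode above 0.02 m).
It fails at once if the large dark block is shifted by more than 20 mm (distance of dark_block_large_center from where it was at the start of the episode above 0.02 m).
It fails at once if the wax tin is shifted by more than 20 mm (distance of wax_tin_center from where it was at the start of the episode above 0.02 m).
It also fails if it takes over 88 s, if anything falls off the work surface, if the arm or the gripper's body presses on something with over 40 N, if the wrist force passes 120 N, or if a joint passes its speed limit or range.

### The arm

A 6-joint arm with a two-finger parallel gripper is mounted at the origin on a cart in front of the work surface, level with it; the furniture and walls round the work are solid. World frame = base frame: x ahead of the robot, y to its left, z up, the work surface at z = 0. Lengths are in mm, angles in rad, forces in N, time in s.
With the tool pointing down it reaches from about 275 to 1000 mm from the base axis. Payload 8.4 kg.
Tool frame: the origin (TCP) lies at the very end of the fingers, on their centre line; the grasp point (between the pads) lies 19 mm behind it; z points along the fingers, y is the direction in which the jaws open and shut (so a half turn about z gives the same grasp; the last joint's range is limited). The gripper opens to 85 mm and grips with 20 to 120 N. Pads are 22 mm wide; open, the fingers measure 114 mm over their backs; the gripper's body (76 mm by 85 mm) begins 54 mm behind the grasp point. The pads swing forward as they close: fully open they stand 13 mm farther back than shut.
Start: joints at [-0.002, 0.353, 1.633, -0, 1.155, -0.002], TCP at [625.002, -0, 231.281] pointing down, gripper open.
Joint ranges: [-2.63, 2.63], [-0.92, 2.1], [0.06, 2.66], [-1.3, 4.44], [0, 2.69], [-3.02, 3.02]. Speed limits (rad/s): [2.22, 2.22, 2.79, 3.14, 3.14, 3.14].

### API

Orientations are given as [roll, pitch, yaw] about the fixed x, y, z axes, in that order (R = Rz(yaw) Ry(pitch) Rx(roll)).
In Python, from rig import r gives the robot as it stands.
- The arm moves only by the tool move_arm, never from a script. Its argument "increments" is a list of rows, each an object of numbers: "tx", "ty", "tz": the shift along the tool's x, y, z in cm; "rx", "ry", "rz": the turn, a rotation vector about the tool's x, y, z in degrees; "gripper": the gripper's target within -1 to 1 (fully open at 1, half-way at 0, shut at -1). A call has 1 to 12 rows; each row shifts and turns the commanded pose from where the row before left it, along the tool's axes as they then stand; what a row does not reach is not made up. A row lasts 1/10 s, in which the tool goes at most 50 mm and 8.59 degrees, less where a joint would pass 70% of its speed; a pose out of reach is approached as far as the arm can. A call is refused whole if a number of a shift passes 5 or a number of a turn 8.59, either way. A call with a gripper value outside its range is refused whole. The fingers move at their own pace and stop on an object; "squeeze" is the grip in N (left out, the last holds). Time passes only in rows, so rows that do not move let the fingers close. It gives the time, the measured TCP pose, the force and the opening at its end, in the units of the state.
- r.sense(): the state, without advancing time (a new reading comes with each control period).
- r.grab_frame(name): name is "scene" or "side" or "wrist"; returns (picture, depth): 384x512x3 uint8, red, green, blue; 384x512 float32, mm along the optical axis (not along the pixel's ray), 0 where there is no reading.
- r.camera_model(name): a dict with "fx", "fy", "cx", "cy" (pixels), "R" (3x3) and "t" (3): a world point X has camera coordinates R X + t; the wrist camera has in their place "hand_eye" (4x4, takes a point from camera to tool coordinates, whose origin is the TCP and whose axes are the flange's). Camera axes: x right, y down, z forward; pixel columns grow to the right and rows downward; lengths in mm; the calibration is good to about 2 mm. A picture is of the moment at which its call begins: read the wrist's pose just before it. camera_model takes no time and is no camera call.
- r.sign_off(): hands the job in, once; it reports no verdict.
Trained networks look in the newest picture that a camera, given by its name, has taken for a name from the list of things; names that differ only in an ending like _2 or _b are one class to them, and where a whole thing is asked for, a point or a joint stands for the part that bears it (a point fixed in the world has none). Each returns a list of dicts, best first, with "confidence" (0 to 1); they miss things now and then, are a little off and sometimes report something else, mostly with a low value. They report only what shows in the picture. A call takes as long as a camera call.
- r.cut_out(query, camera): "mask" (384x512 bool, what is visible of it) and "bbox" ([left, top, right, bottom] in pixels, round what is visible of it).
- r.place_of(query, camera): "location" ([row, column] in pixels: a listed point, or the origin of a listed thing).
The state is a dict: "clock": time; "qpos": joint angles; "qvel": joint speeds; "joint_efforts": joint torques, N m; "eef_pos": TCP position; "tcp_rot": TCP orientation; "contact_force": force on the tool from outside, world axes, zero at the start; "wrist_torque": the same for the moment, N m; "opening": opening from 0.0 (shut) to 1.0 (fully open).
Only numpy, scipy, OpenCV 4.12 (cv2) and the standard library are available. Lean on these libraries where they do the work, as an engineer would, in place of code of your own. Each camera call takes 0.05 s, during which the arm holds its last target. There are 200 camera calls.

## Working session

There is one attempt and no reset: what is moved stays moved. The work goes in short steps, Python scripts to look and compute and a tool call to move; the robot and the scene stay as the last step left them, time stands still between calls to the robot, and variables do not carry over. Pictures are saved under pics/ and viewed, about 12 in all and at most 16, crops included, and the job is handed in when it is done.

Besides the shell and the picture viewer there is one more tool, called after ">>>" as name(argument=value, ...), one argument or row to a line, values as JSON. move_arm: Moves the arm, as the interface text tells. Its arguments: {"type":"object","properties":{"increments":{"type":"array","items":{"type":"object","properties":{"tx":{"type":"number"},"ty":{"type":"number"},"tz":{"type":"number"},"rx":{"type":"number"},"ry":{"type":"number"},"rz":{"type":"number"},"gripper":{"type":"number"}}}},"squeeze":{"type":"number"}},"required":["increments"]}

```bash
ls; mkdir -p pics; cat > h.py <<'E'
import numpy as np, cv2
from rig import r
def world(cam,rows,cols,d,m=None,T=None):
    m=m or r.camera_model(cam)
    P=np.stack([(cols-m['cx'])/m['fx']*d,(rows-m['cy'])/m['fy']*d,d],-1)
    if cam=='wrist':
        H=np.array(m['hand_eye']); P=P@H[:3,:3].T+H[:3,3]
        return P@T[0].T+T[1]
    return (P-np.array(m['t']))@np.array(m['R'])
def pose():
    from scipy.spatial.transform import Rotation as Ro
    s=r.sense(); return Ro.from_euler('xyz',s['tcp_rot']).as_matrix(),np.array(s['eef_pos'])
def cloud(cam):
    T=pose() if cam=='wrist' else None
    im,d=r.grab_frame(cam)
    v,u=np.mgrid[:384,:512]
    return im,d,world(cam,v,u,d,None,T)
def block(P,mask,d):
    k=cv2.erode(mask.astype(np.uint8),np.ones((3,3)))>0
    Q=P[k&(d>0)]; z=np.percentile(Q[:,2],90)
    t=Q[(Q[:,2]>z-9)&(Q[:,2]<z+6)]
    (c,s,a)=cv2.minAreaRect(t[:,:2].astype(np.float32))
    return np.round(c,1),np.round(s,1),round(a,1),round(float(z),1),len(t)
E
python3 - <<'E'
from h import *
s=r.sense(); print(s['clock'],s['eef_pos'],s['tcp_rot'])
names=['long_block_center','medium_block_center','square_block_center','dark_block_small_center','dark_block_large_center','wax_tin_center','lane','lane_entry','feed_rack']
ims=[]
for cam in ['scene','side']:
    im,d,P=cloud(cam); im=im.copy(); o=im.copy()
    np.save(cam+'.npy',P)
    for n in names:
        if 'center' in n:
            L=r.cut_out(n,cam)
            for q in L[:2]:
                if q['mask'].sum()>30: print(cam,n,round(q['confidence'],2),q['bbox'],*block(P,q['mask'],d))
        L=r.place_of(n,cam)
        for q in L[:1]:
            rr,cc=map(int,q['location']); print('  pt',cam,n,round(q['confidence'],2),rr,cc,P[min(rr,383),min(cc,511)].round(0))
            cv2.circle(o,(cc,rr),3,(255,0,0),-1); cv2.putText(o,n[:6],(cc+4,rr),0,.35,(255,0,0),1)
    cv2.imwrite(f'pics/{cam}1.png',cv2.resize(o[:,:,::-1],(790,592)))
E
```

```text
pics
0.0 [ 6.24501516e+02 -4.34934693e-03  2.30554139e+02] [-3.14015832e+00  1.30010879e-06  1.57078862e+00]
scene long_block_center 0.71 [207.4, 181.8, 242.1, 201.3] [ 530.2 -197.3] [43.2 86.3] 16.5 23.6 297
scene long_block_center 0.56 [241.1, 187.5, 366.0, 259.4] [ 490.  -457.7] [ 91.4 260.2] 5.5 69.7 1080
  pt scene long_block_center 0.69 194 225 [ 518. -206.   17.]
scene medium_block_center 0.64 [182.2, 199.4, 217.9, 221.8] [ 427.7 -197.9] [54.1 69.7] 4.3 25.0 358
  pt scene medium_block_center 0.57 211 198 [ 410. -216.   25.]
scene square_block_center 0.59 [185.7, 174.3, 209.3, 189.2] [528.7 -99.1] [45.7 46.7] 84.1 28.3 166
scene square_block_center 0.27 [239.9, 185.9, 367.2, 271.8] [ 490.2 -457.5] [ 92.9 260.1] 6.3 67.0 1189
scene dark_block_small_center 0.54 [216.0, 158.1, 237.1, 172.5] [645.7 -95.5] [49.3 54. ] 7.9 27.0 146
scene dark_block_large_center 0.89 [236.5, 164.1, 266.6, 186.9] [ 642.5 -194.1] [48.3 67. ] 0.6 24.2 225
  pt scene dark_block_large_center 0.82 175 251 [ 631. -202.   23.]
scene wax_tin_center 0.86 [152.8, 181.1, 179.9, 210.2] [ 412.8 -101.2] [51.4 53.7]
[... 973 characters left out ...]
3.5] [ 491.8 -460.2] [ 87.4 261.1] 5.9 69.3 1579
  pt side dark_block_small_center 0.71 150 273 [ 634. -107.   24.]
side dark_block_large_center 0.77 [273.9, 160.9, 289.1, 186.1] [ 634.  -196.5] [70.9 31.5] 73.5 25.0 170
side dark_block_large_center 0.53 [207.1, 194.1, 292.6, 318.5] [ 491.6 -460.2] [ 87.7 261.1] 5.9 68.3 1707
  pt side dark_block_large_center 0.52 170 284 [ 643. -197.   21.]
side wax_tin_center 0.86 [179.5, 142.3, 205.4, 168.8] [ 420. -105.] [55.2 56.8] 30.3 45.8 253
  pt side wax_tin_center 0.78 153 193 [ 416. -107.   44.]
  pt side lane 0.9 299 258 [ 498. -589.   64.]
  pt side lane_entry 0.69 217 236 [ 490. -388.   65.]
  pt side feed_rack 0.77 263 246 [ 493. -495.   45.]
```

View pics/scene1.png

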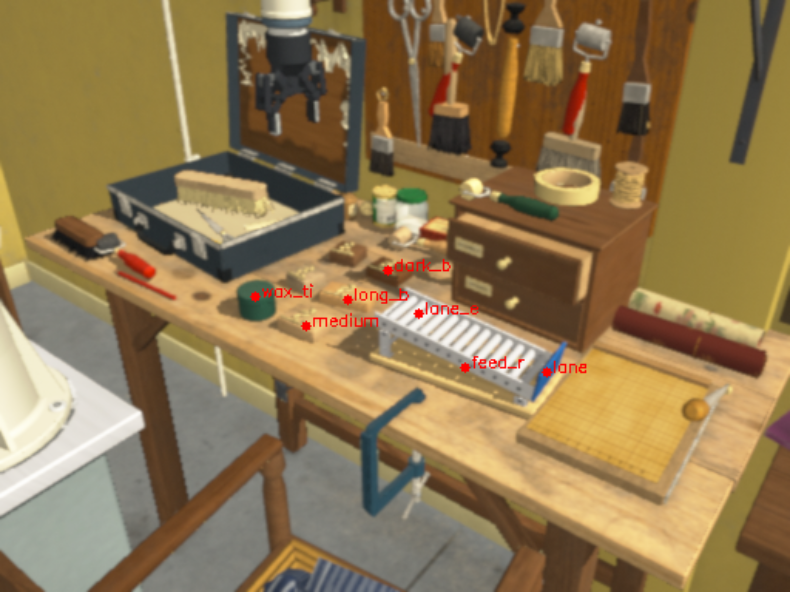

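View pics/side1.png

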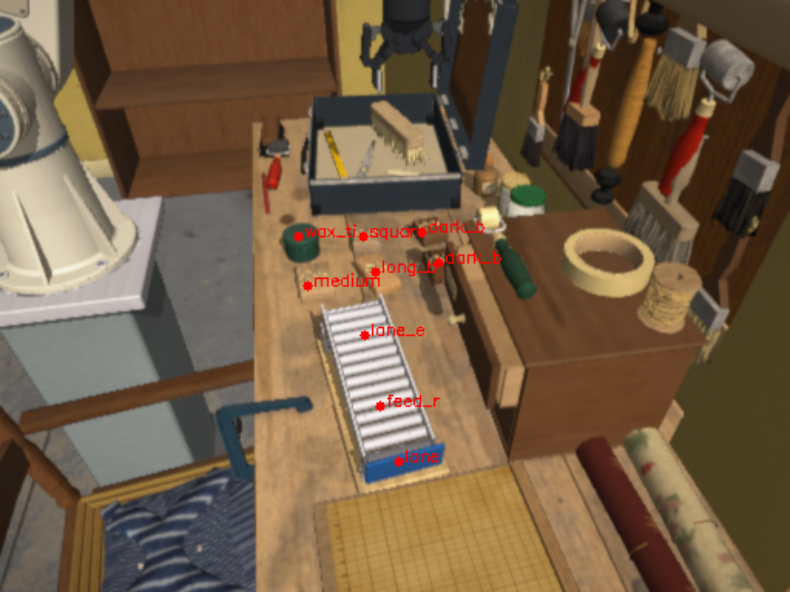

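```bash
python3 - <<'E'
import numpy as np
for c in ['scene','side']:
    P=np.load(c+'.npy').reshape(-1,3)
    Q=P[(P[:,0]>380)&(P[:,0]<620)&(P[:,1]<-300)&(P[:,1]>-640)&(P[:,2]>20)]
    for y in range(-620,-300,20):
        t=Q[(abs(Q[:,1]-y)<10)]
        if len(t)>5:
            print(c,y,len(t),'x',np.percentile(t[:,0],[1,99]).round(),'z',np.percentile(t[:,2],[50,90,99]).round(), 'xs z>90pct:',np.unique(t[t[:,2]>np.percentile(t[:,2],80)][:,0].round(-1)).tolist())
E
```

```text
scene -620 636 x [397. 617.] z [22. 24. 25.] xs z>90pct: [400.0, 410.0, 420.0, 430.0, 440.0, 450.0, 460.0, 470.0, 480.0, 490.0, 500.0, 510.0, 520.0, 530.0, 540.0, 550.0, 560.0, 570.0, 580.0, 590.0, 600.0, 610.0]
scene -600 566 x [396. 616.] z [22. 24. 25.] xs z>90pct: [400.0, 410.0, 420.0, 430.0, 440.0, 450.0, 460.0, 470.0, 480.0, 490.0, 500.0, 510.0, 520.0, 530.0, 540.0, 550.0, 560.0, 570.0, 580.0, 590.0, 600.0, 610.0, 620.0]
scene -580 331 x [454. 607.] z [48. 70. 72.] xs z>90pct: [460.0, 470.0, 480.0, 490.0, 500.0, 510.0, 520.0, 530.0, 540.0, 550.0]
scene -560 539 x [453. 619.] z [ 50. 158. 169.] xs z>90pct: [600.0, 610.0, 620.0]
scene -540 519 x [454. 607.] z [ 52. 158. 170.] xs z>90pct: [600.0, 610.0]
scene -520 543 x [452. 608.] z [ 53. 159. 170.] xs z>90pct: [600.0, 610.0]
scene -500 530 x [450. 610.] z [ 56. 159. 170.] xs z>90pct: [600.0, 610.0]
scene -480 512 x [449. 611.] z [ 58. 158. 170.] xs z>90pct: [600.0, 610.0]
scene -460 548 x [446. 619.] z [ 61. 157. 170.] xs z>90pct: [580.0, 590.0, 600.0, 610.0]
scene -440 455 x [444. 617.] z [ 63. 160. 170.] xs z>90pct: [600.0, 61
[... 1343 characters left out ...]
531 x [452. 613.] z [ 55. 161. 171.] xs z>90pct: [600.0, 610.0, 620.0]
side -460 550 x [449. 614.] z [ 59. 158. 171.] xs z>90pct: [590.0, 600.0, 610.0, 620.0]
side -440 446 x [447. 615.] z [ 61. 165. 171.] xs z>90pct: [590.0, 610.0, 620.0]
side -420 431 x [445. 616.] z [ 63. 160. 170.] xs z>90pct: [610.0, 620.0]
side -400 427 x [444. 616.] z [ 66. 161. 171.] xs z>90pct: [610.0, 620.0]
side -380 449 x [441. 616.] z [ 68. 153. 170.] xs z>90pct: [610.0, 620.0]
side -360 460 x [434. 618.] z [ 71. 151. 171.] xs z>90pct: [610.0, 620.0]
side -340 244 x [437. 617.] z [ 73. 144. 170.] xs z>90pct: [440.0, 520.0, 610.0, 620.0]
side -320 28 x [478. 524.] z [66. 73. 81.] xs z>90pct: [500.0, 510.0, 520.0]
```

The scene picture shows the tin, the five blocks and the lane. In the side picture, the lane entry is at about (370,331) and the stop at (400,461), both in the 790-px copy. All pale blocks lie nearly parallel to the lane. Next I go above them for a wrist view.

>>> move_arm(
  increments=[
    {"tx": -3.4, "ty": -2.1, "tz": -1, "gripper": 1},
    {"tx": -3.4, "ty": -2.1, "tz": -1},
    {"tx": -3.4, "ty": -2.1, "tz": -1},
    {"tx": -3.4, "ty": -2.1, "tz": -1},
    {"tx": -3.4, "ty": -2.1, "tz": -1},
    {},
    {},
  ],
)

```text
invalid input
```

```bash
cat > look.py <<'E'
import sys
from h import *
names=sys.argv[2:]
T=pose(); im,d,P=cloud('wrist'); o=im.copy(); np.savez('w.npz',im=im,d=d,P=P)
s=r.sense(); print(s['clock'],T[1].round(1),np.round(s['tcp_rot'],3),'open',s['opening'],'F',np.round(s['contact_force'],1))
for n in names:
    for q in r.cut_out(n+'_center','wrist')[:2]:
        if q['mask'].sum()<100: continue
        c=cv2.findContours(q['mask'].astype(np.uint8),0,2)[0]; cv2.drawContours(o,c,-1,(255,0,0),1)
        b=[int(x) for x in q['bbox']]; cv2.putText(o,n[:8],(b[0],b[1]+8),0,.4,(255,0,0),1)
        print(n,round(q['confidence'],2),b,*block(P,q['mask'],d))
cv2.imwrite('pics/'+sys.argv[1]+'.png',cv2.resize(o[:,:,::-1],(768,576)))
E
python3 look.py w1 long_block medium_block square_block dark_block_large dark_block_small wax_tin
```

```text
1.65 [625.   -0.  231.3] [-3.142 -0.     1.571] open 0.997449101876972 F [0.8 0.3 1.1]
long_block 0.76 [175, 254, 225, 318] [ 539.  -190.2] [42.2 89.1] 16.1 23.3 1541
medium_block 0.59 [104, 260, 139, 295] [ 427.4 -172.7] [40.6 35.9] 3.4 25.0 451
square_block 0.6 [170, 210, 210, 251] [535.2 -93.6] [49.  48.2] 85.4 29.4 1174
dark_block_large 0.72 [254, 266, 288, 309] [ 647.7 -189.3] [46.7 68.6] 0.7 24.8 1245
dark_block_large 0.46 [258, 202, 296, 250] [653.1 -87.5] [48.  53.4] 11.3 27.7 1265
dark_block_small 0.7 [254, 202, 297, 252] [652.7 -87.6] [46.5 53.2] 10.7 27.8 1243
dark_block_small 0.23 [176, 256, 223, 317] [ 538.9 -189.6] [42.2 87.9] 16.1 23.1 1489
wax_tin 0.75 [73, 206, 132, 260] [421.1 -92.8] [59.5 57.2] 44.0 45.8 1634
```

>>> move_arm(
  increments=[
    {"tx": -3.4, "ty": -2.1, "tz": -1, "rx": 0, "ry": 0, "rz": 0, "gripper": 1},
    {"tx": -3.4, "ty": -2.1, "tz": -1, "rx": 0, "ry": 0, "rz": 0, "gripper": 1},
    {"tx": -3.4, "ty": -2.1, "tz": -1, "rx": 0, "ry": 0, "rz": 0, "gripper": 1},
    {"tx": -3.4, "ty": -2.1, "tz": -1, "rx": 0, "ry": 0, "rz": 0, "gripper": 1},
    {"tx": -3.4, "ty": -2.1, "tz": -1, "rx": 0, "ry": 0, "rz": 0, "gripper": 1},
    {"tx": 0, "ty": 0, "tz": 0, "rx": 0, "ry": 0, "rz": 0, "gripper": 1},
    {"tx": 0, "ty": 0, "tz": 0, "rx": 0, "ry": 0, "rz": 0, "gripper": 1},
  ],
  squeeze=40,
)

```text
clock: 2.65
eef_pos: [519.9, -170.6, 281.7]
tcp_rot: [3.141, -0.0, 1.569]
contact_force: [0.2, 0.3, -0.2]
opening: 1.001
```

```bash
python3 look.py w2 long_block medium_block square_block; python3 - <<'E'
import numpy as np
z=np.load('w.npz');P=z['P'].reshape(-1,3);d=z['d'].ravel()
Q=P[(d>0)&(P[:,1]<-300)&(P[:,2]>30)&(P[:,0]<580)]
for y in range(-600,-300,20):
    t=Q[abs(Q[:,1]-y)<10]
    if len(t)>20: print(y,len(t),np.percentile(t[:,0],[0.5,99.5]).round(1),np.percentile(t[:,2],[50,99]).round(1))
E
```

```text
2.7 [ 519.9 -170.6  281.7] [ 3.141 -0.     1.57 ] open 0.9998814152791226 F [ 0.1  0.4 -0.5]
long_block 0.93 [245, 135, 291, 201] [ 535.9 -191. ] [42.8 87.2] 17.1 24.0 1635
medium_block 0.8 [173, 141, 220, 197] [ 434.  -191.4] [53.4 72.7] 3.7 25.6 1782
square_block 0.64 [247, 80, 288, 120] [534.  -94.5] [47.1 46.9] 84.9 29.9 1302
-480 191 [454.9 541. ] [51.9 60.3]
-460 445 [450.3 538.8] [55.5 63.8]
-440 509 [448.3 536.9] [58.5 66.6]
-420 545 [446.4 535. ] [61.6 69.5]
-400 578 [444.4 533. ] [64.5 72.1]
-380 587 [442.1 529.9] [67.3 74.7]
-360 597 [440.4 528.2] [69.9 78.2]
-340 720 [435.1 531.3] [71.9 80.7]
-320 324 [437.3 523.7] [65.6 81.6]
```

View pics/w2.png

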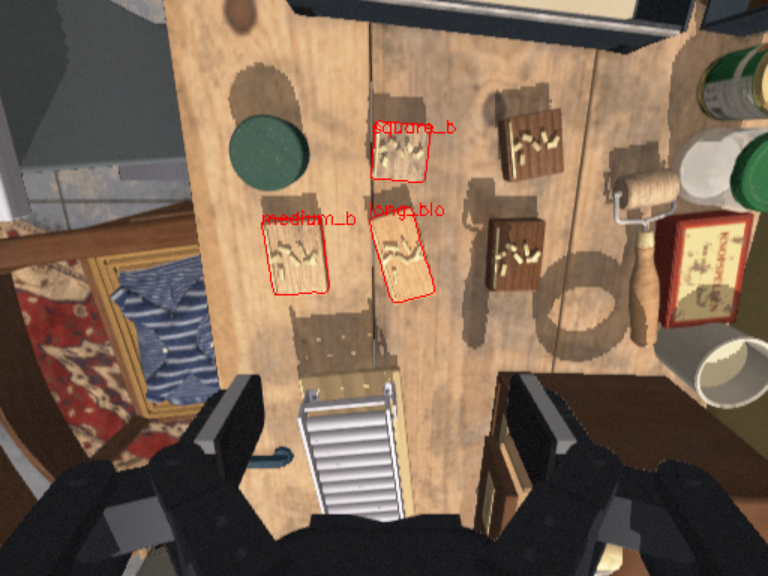

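The wrist view (768 px wide) shows the long block at (402,255), the medium at (297,258), the square at (400,152) and the lane's top end at (345,400). The cut-outs fit the blocks. Next I align to the long block and go down.

>>> move_arm(
  increments=[
    {"tx": -2.35, "ty": 1.5, "tz": 3, "rx": 0, "ry": 0, "rz": 0, "gripper": 1},
    {"tx": 0, "ty": 0, "tz": 4, "rx": 0, "ry": 0, "rz": -8.25, "gripper": 1},
    {"tx": 0, "ty": 0, "tz": 4, "rx": 0, "ry": 0, "rz": -8.25, "gripper": 1},
    {"tx": 0, "ty": 0, "tz": 4, "rx": 0, "ry": 0, "rz": 0, "gripper": 1},
    {"tx": 0, "ty": 0, "tz": 3, "rx": 0, "ry": 0, "rz": 0, "gripper": 1},
    {"tx": 0, "ty": 0, "tz": 0, "rx": 0, "ry": 0, "rz": 0, "gripper": 1},
    {"tx": 0, "ty": 0, "tz": 0, "rx": 0, "ry": 0, "rz": 0, "gripper": 1},
  ],
)

```text
clock: 3.55
eef_pos: [535.3, -192.8, 101.3]
tcp_rot: [-3.141, -0.001, 1.86]
contact_force: [-0.2, -0.1, 0.6]
opening: 1.0
```

```bash
python3 look.py w3 long_block
```

```text
3.6 [ 535.3 -192.8  101.3] [3.141e+00 1.000e-03 1.860e+00] open 0.9989291192042088 F [0.3 0.2 1. ]
long_block 0.69 [231, 140, 289, 248] [ 536.8 -191.6] [43.2 89. ] 16.5 24.1 5192
long_block 0.67 [334, 186, 423, 272] [ 646.3 -189.6] [49.3 67.8] 0.9 24.8 3754
```

View pics/w3.png

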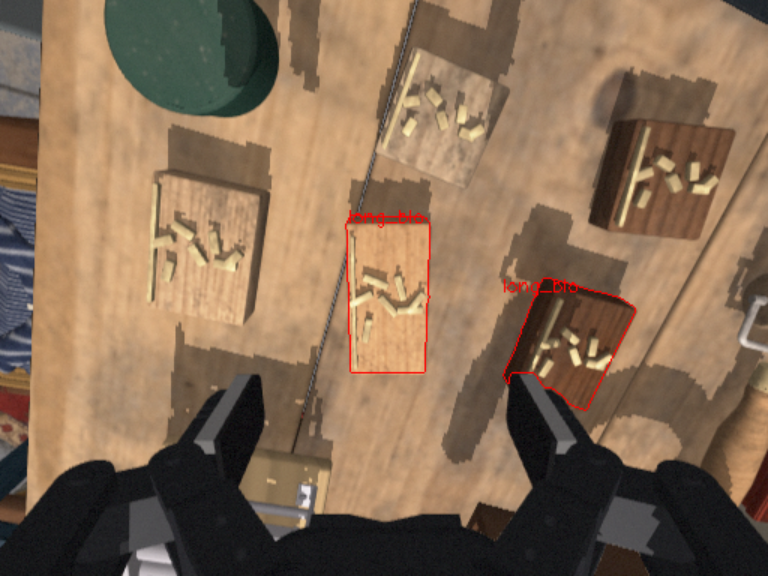

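The long block (image 350–430, 220–373) is straight and between the fingers. I go down and grip.

>>> move_arm(
  increments=[
    {"tx": 0, "ty": 0.1, "tz": 4, "rx": 0, "ry": 0, "rz": 0, "gripper": 1},
    {"tx": 0, "ty": 0, "tz": 3.6, "rx": 0, "ry": 0, "rz": 0, "gripper": 1},
    {"tx": 0, "ty": 0, "tz": 2, "rx": 0, "ry": 0, "rz": 0, "gripper": 1},
    {"tx": 0, "ty": 0, "tz": 0, "rx": 0, "ry": 0, "rz": 0, "gripper": 0.3},
    {"tx": 0, "ty": 0, "tz": 0, "rx": 0, "ry": 0, "rz": 0, "gripper": -1},
    {"tx": 0, "ty": 0, "tz": 0, "rx": 0, "ry": 0, "rz": 0, "gripper": -1},
    {"tx": 0, "ty": 0, "tz": 0, "rx": 0, "ry": 0, "rz": 0, "gripper": -1},
    {"tx": 0, "ty": 0, "tz": 0, "rx": 0, "ry": 0, "rz": 0, "gripper": -1},
    {"tx": 0, "ty": 0, "tz": 0, "rx": 0, "ry": 0, "rz": 0, "gripper": -1},
    {"tx": 0, "ty": 0, "tz": 0, "rx": 0, "ry": 0, "rz": 0, "gripper": -1},
  ],
  squeeze=40,
)

```text
clock: 4.65
eef_pos: [537.8, -193.8, 7.6]
tcp_rot: [3.138, 0.002, 1.859]
contact_force: [-0.4, 0.5, 8.3]
opening: 0.515
```

>>> move_arm(
  increments=[
    {"tx": 0, "ty": 0, "tz": -2, "rx": 0, "ry": 0, "rz": 0, "gripper": -1},
    {"tx": 0, "ty": 0, "tz": -4, "rx": 0, "ry": 0, "rz": 0, "gripper": -1},
    {"tx": 0, "ty": 0, "tz": -4, "rx": 0, "ry": 0, "rz": 0, "gripper": -1},
    {"tx": 0, "ty": 0, "tz": -4, "rx": 0, "ry": 0, "rz": 0, "gripper": -1},
    {"tx": 0, "ty": 0, "tz": 0, "rx": 0, "ry": 0, "rz": 0, "gripper": -1},
  ],
)

```text
clock: 5.15
eef_pos: [539.6, -194.5, 152.1]
tcp_rot: [3.133, 0.007, 1.859]
contact_force: [0.2, -0.2, -0.5]
opening: 0.511
```

```bash
python3 look.py w4 long_block; python3 - <<'E'
import sys; sys.path.insert(0,'.')
from h import *
im,d=r.grab_frame('side'); cv2.imwrite('pics/s2.png',cv2.resize(im[80:300,160:330,::-1],None,fx=2.6,fy=2.6))
E
```

```text
5.2 [ 539.6 -194.5  152.1] [3.136 0.004 1.859] open 0.513119316685194 F [-0.   0.5 -2.3]
long_block 0.68 [209, 170, 305, 330] [ 539.  -192.2] [44.2 88.8] 16.3 168.5 12415
```

View pics/w4.png

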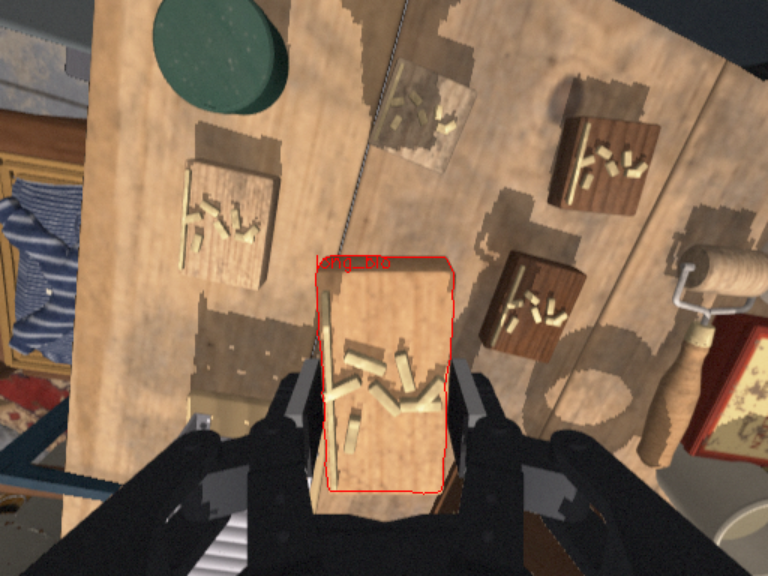

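View pics/s2.png

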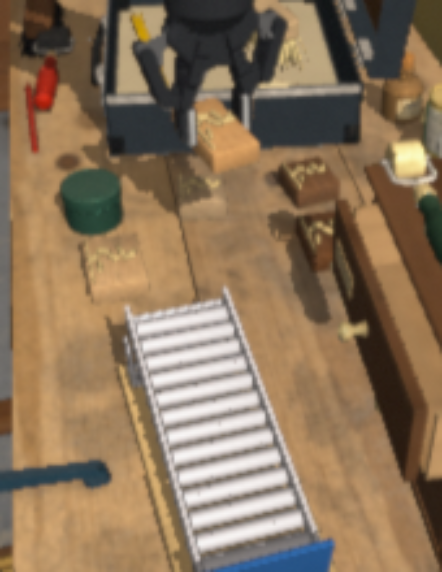

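Long block held squarely (wrist view 317–453, 257–492); the side view confirms the lift. Now I carry it over the lane.

>>> move_arm(
  increments=[
    {"tx": -3.5, "ty": -2.1, "tz": 0, "rx": 0, "ry": 0, "rz": 0, "gripper": -1},
    {"tx": -3.5, "ty": -2.1, "tz": 0, "rx": 0, "ry": 0, "rz": 0, "gripper": -1},
    {"tx": -3.5, "ty": -2.1, "tz": 0, "rx": 0, "ry": 0, "rz": 0, "gripper": -1},
    {"tx": -3.5, "ty": -2.1, "tz": 0, "rx": 0, "ry": 0, "rz": 0, "gripper": -1},
    {"tx": -3.5, "ty": -2.1, "tz": 0, "rx": 0, "ry": 0, "rz": 0, "gripper": -1},
    {"tx": 0, "ty": 0, "tz": 0, "rx": 0, "ry": 0, "rz": 5.25, "gripper": -1},
    {"tx": 0, "ty": 0, "tz": 0, "rx": 0, "ry": 0, "rz": 5.25, "gripper": -1},
    {"tx": 0, "ty": 0, "tz": 0, "rx": 0, "ry": 4, "rz": 0, "gripper": -1},
    {"tx": 0, "ty": 0, "tz": 0, "rx": 0, "ry": 4, "rz": 0, "gripper": -1},
    {"tx": 0, "ty": 0, "tz": 0, "rx": 0, "ry": 0, "rz": 0, "gripper": -1},
    {"tx": 0, "ty": 0, "tz": 0, "rx": 0, "ry": 0, "rz": 0, "gripper": -1},
  ],
)

```text
clock: 6.4
eef_pos: [484.2, -390.7, 143.7]
tcp_rot: [-3.14, -0.14, 1.674]
contact_force: [-0.8, 0.3, -1.9]
opening: 0.516
```

```bash
cat > lane.py <<'E'
from h import *
from scipy.spatial.transform import Rotation as Ro
s=r.sense(); R,p=pose(); print(s['clock'],p.round(1),'toolx',R[:,0].round(3),'z',R[:,2].round(3),s['opening'])
# lane frame estimate
import sys
a=np.deg2rad(96); u=np.array([np.cos(a),np.sin(a),0]); c=np.cos(np.deg2rad(8)); 
ux=u*c+np.array([0,0,np.sin(np.deg2rad(8))]); uz=np.array([0,0,c])-u*np.sin(np.deg2rad(8)); uy=np.cross(uz,ux)
o=np.array([484.5-0.105*(-571+360),-571,42])
L=np.stack([ux,uy,uz]); print('TCP in lane',(L@(p-o)).round(1))
for cam in ['side','scene']:
    im,d,P=cloud(cam); 
    for n in ['long','medium','square'][:int(sys.argv[1])]:
        q=r.cut_out(n+'_block_center',cam)
        if not q: print(cam,n,'none'); continue
        k=cv2.erode(q[0]['mask'].astype(np.uint8),np.ones((3,3)))>0
        Q=(P[k&(d>0)]-o)@L.T; print(cam,n,round(q[0]['confidence'],2),'lane p5/50/95',np.percentile(Q,[5,50,95],axis=0).round(0).tolist())
    if cam=='side': cv2.imwrite('pics/'+sys.argv[2]+'.png',cv2.resize(im[100:340,160:340,::-1],None,fx=2.4,fy=2.4))
E
python3 lane.py 1 s3
```

```text
6.4 [ 484.2 -390.7  143.7] toolx [-0.102  0.985  0.139] z [-0.016  0.138 -0.99 ] 0.5155997832666308
TCP in lane [194.1   3.5  75.4]
side long 0.83 lane p5/50/95 [[147.0, -15.0, 78.0], [176.0, 3.0, 89.0], [223.0, 23.0, 93.0]]
scene long 0.74 lane p5/50/95 [[151.0, -7.0, 74.0], [174.0, 24.0, 88.0], [232.0, 28.0, 92.0]]
```

View pics/s3.png

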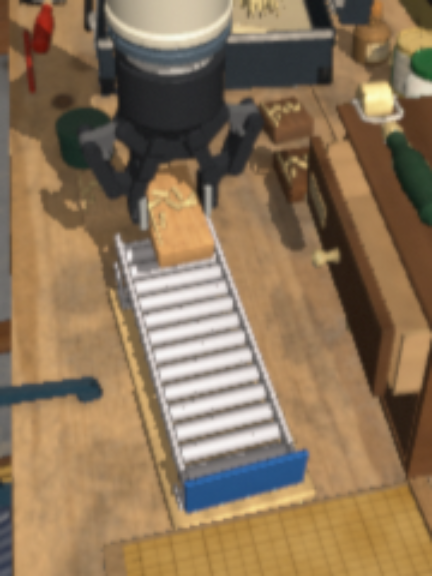

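>>> move_arm(
  increments=[
    {"tx": -0.5, "ty": 0.2, "tz": 2, "rx": 0, "ry": 0, "rz": 0, "gripper": -1},
    {"tx": -0.5, "ty": 0.15, "tz": 2, "rx": 0, "ry": 0, "rz": 0, "gripper": -1},
    {"tx": 0, "ty": 0, "tz": 1.6, "rx": 0, "ry": 0, "rz": 0, "gripper": -1},
    {"tx": 0, "ty": 0, "tz": 0.5, "rx": 0, "ry": 0, "rz": 0, "gripper": -1},
    {"tx": 0, "ty": 0, "tz": 0, "rx": 0, "ry": 0, "rz": 0, "gripper": -1},
    {"tx": 0, "ty": 0, "tz": 0, "rx": 0, "ry": 0, "rz": 0, "gripper": -1},
  ],
)

```text
clock: 7.2
eef_pos: [489.0, -392.0, 84.2]
tcp_rot: [3.141, -0.139, 1.676]
contact_force: [-0.0, -0.1, -1.4]
opening: 0.513
```

>>> move_arm(
  increments=[
    {"tx": 0, "ty": 0, "tz": 0.25, "rx": 0, "ry": 0, "rz": 0, "gripper": -1},
    {"tx": 0, "ty": 0, "tz": 0, "rx": 0, "ry": 0, "rz": 0, "gripper": -1},
    {"tx": 0, "ty": 0, "tz": 0, "rx": 0, "ry": 0, "rz": 0, "gripper": -1},
  ],
)

```text
clock: 7.5
eef_pos: [488.7, -391.7, 81.4]
tcp_rot: [3.141, -0.139, 1.676]
contact_force: [-0.1, -0.1, -1.1]
opening: 0.508
```

>>> move_arm(
  increments=[
    {"tx": 0, "ty": 0, "tz": 0.3, "rx": 0, "ry": 0, "rz": 0, "gripper": -1},
    {"tx": 0, "ty": 0, "tz": 0, "rx": 0, "ry": 0, "rz": 0, "gripper": -1},
    {"tx": 0, "ty": 0, "tz": 0, "rx": 0, "ry": 0, "rz": 0, "gripper": -1},
  ],
)

```text
clock: 7.8
eef_pos: [488.4, -391.0, 77.9]
tcp_rot: [-3.141, -0.14, 1.675]
contact_force: [-0.5, -0.2, -1.6]
opening: 0.515
```

>>> move_arm(
  increments=[
    {"tx": 0, "ty": 0, "tz": 0.15, "rx": 0, "ry": 0, "rz": 0, "gripper": -1},
    {"tx": 0, "ty": 0, "tz": 0, "rx": 0, "ry": 0, "rz": 0, "gripper": -1},
    {"tx": 0, "ty": 0, "tz": 0, "rx": 0, "ry": 0, "rz": 0, "gripper": -1},
  ],
)

```text
clock: 8.1
eef_pos: [488.5, -390.9, 76.5]
tcp_rot: [-3.142, -0.14, 1.675]
contact_force: [0.3, -0.4, -1.2]
opening: 0.513
```

Now about 1–2 mm above the rollers by calculation. I open and let it roll, then retreat along the lane normal.

>>> move_arm(
  increments=[
    {"tx": 0, "ty": 0, "tz": 0, "rx": 0, "ry": 0, "rz": 0, "gripper": 0.6},
    {"tx": 0, "ty": 0, "tz": 0, "rx": 0, "ry": 0, "rz": 0, "gripper": 0.6},
    {"tx": 0, "ty": 0, "tz": 0, "rx": 0, "ry": 0, "rz": 0, "gripper": 0.6},
    {"tx": 0, "ty": 0, "tz": 0, "rx": 0, "ry": 0, "rz": 0, "gripper": 0.6},
    {"tx": 0, "ty": 0, "tz": -2, "rx": 0, "ry": 0, "rz": 0, "gripper": 0.6},
    {"tx": 0, "ty": 0, "tz": -4, "rx": 0, "ry": 0, "rz": 0, "gripper": 0.6},
    {"tx": 0, "ty": 0, "tz": -4, "rx": 0, "ry": 0, "rz": 0, "gripper": 1},
    {"tx": 0, "ty": 0, "tz": 0, "rx": 0, "ry": -4, "rz": 0, "gripper": 1},
    {"tx": 0, "ty": 0, "tz": 0, "rx": 0, "ry": -4, "rz": 0, "gripper": 1},
    {"tx": 0, "ty": 0, "tz": 0, "rx": 0, "ry": 0, "rz": 0, "gripper": 1},
  ],
)

```text
clock: 9.1
eef_pos: [489.8, -403.6, 176.2]
tcp_rot: [3.141, 0.001, 1.677]
contact_force: [0.3, -0.2, -0.4]
opening: 0.994
```

```bash
python3 lane.py 1 s4
```

```text
9.1 [ 489.8 -403.6  176.2] toolx [-0.106  0.994 -0.001] z [ 0.    -0.001 -1.   ] 0.9944439539431941
TCP in lane [185.3  -0.8 109.5]
side long 0.82 lane p5/50/95 [[56.0, -17.0, 16.0], [93.0, 2.0, 22.0], [137.0, 20.0, 26.0]]
scene long 0.82 lane p5/50/95 [[52.0, -13.0, 8.0], [91.0, 17.0, 20.0], [129.0, 24.0, 25.0]]
```

View pics/s4.png

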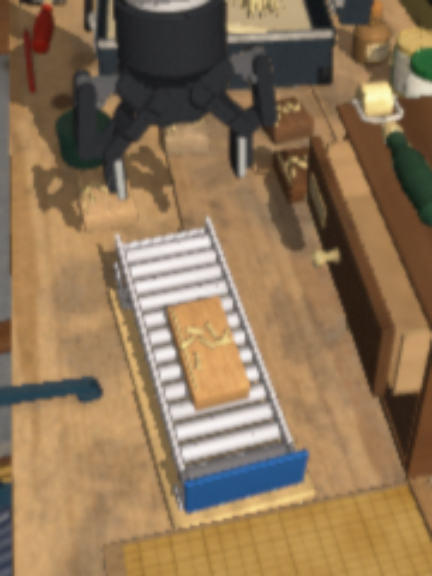

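The long block is rolling down straight (picture 205,350). On to the medium block.

>>> move_arm(
  increments=[
    {"tx": 4.3, "ty": -0.7, "tz": 0, "rx": 0, "ry": 0, "rz": 0, "gripper": 1},
    {"tx": 4.3, "ty": -0.7, "tz": 1, "rx": 0, "ry": 0, "rz": 0, "gripper": 1},
    {"tx": 4.3, "ty": -0.7, "tz": 2, "rx": 0, "ry": 0, "rz": 0, "gripper": 1},
    {"tx": 4.3, "ty": -0.7, "tz": 2, "rx": 0, "ry": 0, "rz": 0, "gripper": 1},
    {"tx": 4.3, "ty": -0.7, "tz": 2.6, "rx": 0, "ry": 0, "rz": 2, "gripper": 1},
    {"tx": 0, "ty": 0, "tz": 0, "rx": 0, "ry": 0, "rz": 0, "gripper": 1},
    {"tx": 0, "ty": 0, "tz": 0, "rx": 0, "ry": 0, "rz": 0, "gripper": 1},
    {"tx": 0, "ty": 0, "tz": 0, "rx": 0, "ry": 0, "rz": 0, "gripper": 1},
  ],
)

```text
clock: 10.1
eef_pos: [434.1, -196.3, 100.4]
tcp_rot: [3.14, 0.001, 1.64]
contact_force: [0.8, 0.7, 0.7]
opening: 1.004
```

```bash
python3 look.py w5 medium_block;python3 lane.py 1 s5
```

```text
10.15 [ 434.1 -196.3  100.4] [3.14e+00 1.00e-03 1.64e+00] open 1.0009603062162913 F [-0.1 -0.4 -0.3]
medium_block 0.92 [220, 144, 292, 238] [ 432.9 -192.1] [54.6 73.7] 3.6 25.9 5502
10.2 [ 434.  -196.5  100.5] toolx [-0.069  0.998 -0.001] z [ 0.001 -0.001 -1.   ] 1.004546928905053
TCP in lane [384.5  33.2   5.1]
side long 0.56 lane p5/50/95 [[2.0, -17.0, 20.0], [36.0, 2.0, 22.0], [77.0, 20.0, 26.0]]
scene long 0.88 lane p5/50/95 [[6.0, -10.0, 7.0], [41.0, 19.0, 20.0], [79.0, 25.0, 25.0]]
```

View pics/s5.png

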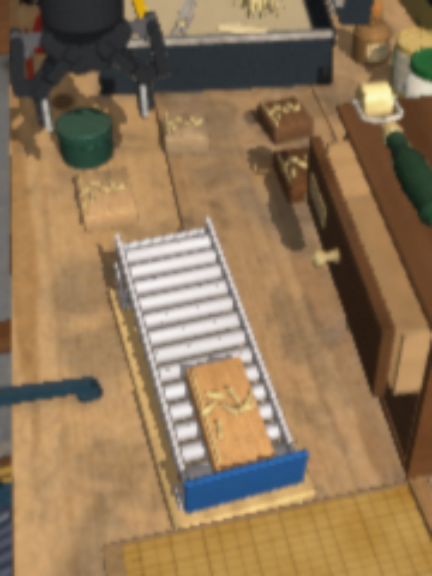

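The long block lies straight against the stop (picture 235,410). Gripping the medium block now.

>>> move_arm(
  increments=[
    {"tx": 0.4, "ty": -0.1, "tz": 4, "rx": 0, "ry": 0, "rz": 0, "gripper": 1},
    {"tx": 0, "ty": 0, "tz": 3.4, "rx": 0, "ry": 0, "rz": 0, "gripper": 1},
    {"tx": 0, "ty": 0, "tz": 2, "rx": 0, "ry": 0, "rz": 0, "gripper": 1},
    {"tx": 0, "ty": 0, "tz": 0, "rx": 0, "ry": 0, "rz": 0, "gripper": 0.4},
    {"tx": 0, "ty": 0, "tz": 0, "rx": 0, "ry": 0, "rz": 0, "gripper": -1},
    {"tx": 0, "ty": 0, "tz": 0, "rx": 0, "ry": 0, "rz": 0, "gripper": -1},
    {"tx": 0, "ty": 0, "tz": 0, "rx": 0, "ry": 0, "rz": 0, "gripper": -1},
    {"tx": 0, "ty": 0, "tz": 0, "rx": 0, "ry": 0, "rz": 0, "gripper": -1},
    {"tx": 0, "ty": 0, "tz": 0, "rx": 0, "ry": 0, "rz": 0, "gripper": -1},
  ],
)

```text
clock: 11.3
eef_pos: [432.2, -191.6, 6.8]
tcp_rot: [3.14, 0.001, 1.641]
contact_force: [-0.6, 0.6, 8.5]
opening: 0.633
```

>>> move_arm(
  increments=[
    {"tx": 0, "ty": 0, "tz": -2, "rx": 0, "ry": 0, "rz": 0, "gripper": -1},
    {"tx": 0, "ty": 0, "tz": -4, "rx": 0, "ry": 0, "rz": 0, "gripper": -1},
    {"tx": 0, "ty": 0, "tz": -4, "rx": 0, "ry": 0, "rz": 0, "gripper": -1},
    {"tx": 0, "ty": 0, "tz": -4, "rx": 0, "ry": 0, "rz": 0, "gripper": -1},
    {"tx": 0, "ty": 0, "tz": 0, "rx": 0, "ry": 0, "rz": 0, "gripper": -1},
  ],
)

```text
clock: 11.8
eef_pos: [434.6, -192.6, 150.9]
tcp_rot: [3.134, 0.004, 1.641]
contact_force: [0.5, -0.4, -1.6]
opening: 0.633
```

```bash
python3 look.py w6 medium_block
```

```text
11.85 [ 434.6 -192.6  150.9] [3.136e+00 3.000e-03 1.641e+00] open 0.6308709677216982 F [-0.  -0.  -1.9]
medium_block 0.73 [201, 185, 313, 325] [ 434.8 -193.2] [53.4 74.3] 3.7 170.0 12855
```

>>> move_arm(
  increments=[
    {"tx": -3.9, "ty": 0.8, "tz": 0, "rx": 0, "ry": 0, "rz": 0, "gripper": -1},
    {"tx": -3.9, "ty": 0.8, "tz": 0, "rx": 0, "ry": 0, "rz": 0, "gripper": -1},
    {"tx": -3.9, "ty": 0.8, "tz": 0, "rx": 0, "ry": 0, "rz": 0, "gripper": -1},
    {"tx": -3.9, "ty": 0.8, "tz": 0, "rx": 0, "ry": 0, "rz": 0, "gripper": -1},
    {"tx": -3.9, "ty": 0.7, "tz": 0, "rx": 0, "ry": 0, "rz": 0, "gripper": -1},
    {"tx": 0, "ty": 0, "tz": 0, "rx": 0, "ry": 0, "rz": -2, "gripper": -1},
    {"tx": 0, "ty": 0, "tz": 0, "rx": 0, "ry": 4, "rz": 0, "gripper": -1},
    {"tx": 0, "ty": 0, "tz": 0, "rx": 0, "ry": 4, "rz": 0, "gripper": -1},
    {"tx": 0, "ty": 0, "tz": 0, "rx": 0, "ry": 0, "rz": 0, "gripper": -1},
    {"tx": 0, "ty": 0, "tz": 0, "rx": 0, "ry": 0, "rz": 0, "gripper": -1},
  ],
)

```text
clock: 12.9
eef_pos: [483.2, -382.8, 144.0]
tcp_rot: [-3.139, -0.14, 1.674]
contact_force: [0.4, -0.1, -1.3]
opening: 0.632
```

```bash
python3 lane.py 2 s6
```

```text
12.9 [ 483.2 -382.8  144. ] toolx [-0.102  0.985  0.14 ] z [-0.017  0.139 -0.99 ] 0.6323412850267377
TCP in lane [202.    3.7  74.6]
side long 0.85 lane p5/50/95 [[1.0, -17.0, 20.0], [36.0, 2.0, 22.0], [76.0, 20.0, 26.0]]
side medium 0.88 lane p5/50/95 [[160.0, -17.0, 77.0], [181.0, 4.0, 90.0], [223.0, 26.0, 95.0]]
scene long 0.72 lane p5/50/95 [[4.0, -13.0, 5.0], [41.0, 18.0, 20.0], [81.0, 25.0, 25.0]]
scene medium 0.91 lane p5/50/95 [[163.0, -13.0, 75.0], [181.0, 21.0, 90.0], [229.0, 33.0, 95.0]]
```

>>> move_arm(
  increments=[
    {"tx": -0.5, "ty": 0.25, "tz": 2, "rx": 0, "ry": 0, "rz": 0, "gripper": -1},
    {"tx": -0.5, "ty": 0.2, "tz": 2, "rx": 0, "ry": 0, "rz": 0, "gripper": -1},
    {"tx": 0, "ty": 0, "tz": 1.6, "rx": 0, "ry": 0, "rz": 0, "gripper": -1},
    {"tx": 0, "ty": 0, "tz": 0.5, "rx": 0, "ry": 0, "rz": 0, "gripper": -1},
    {"tx": 0, "ty": 0, "tz": 0.2, "rx": 0, "ry": 0, "rz": 0, "gripper": -1},
    {"tx": 0, "ty": 0, "tz": 0, "rx": 0, "ry": 0, "rz": 0, "gripper": -1},
    {"tx": 0, "ty": 0, "tz": 0, "rx": 0, "ry": 0, "rz": 0, "gripper": -1},
  ],
)

```text
clock: 13.9
eef_pos: [489.1, -384.1, 83.1]
tcp_rot: [3.141, -0.139, 1.676]
contact_force: [0.4, -0.7, -1.1]
opening: 0.63
```

```bash
python3 lane.py 0 s7
```

```text
13.9 [ 489.1 -384.1   83.1] toolx [-0.104  0.985  0.138] z [-0.014  0.138 -0.99 ] 0.6300532199538995
TCP in lane [191.6  -2.1  14.5]
```

>>> move_arm(
  increments=[
    {"tx": 0, "ty": -0.1, "tz": 0.4, "rx": 0, "ry": 0, "rz": 0, "gripper": -1},
    {"tx": 0, "ty": 0, "tz": 0.2, "rx": 0, "ry": 0, "rz": 0, "gripper": -1},
    {"tx": 0, "ty": 0, "tz": 0, "rx": 0, "ry": 0, "rz": 0, "gripper": -1},
    {"tx": 0, "ty": 0, "tz": 0, "rx": 0, "ry": 0, "rz": 0, "gripper": -1},
  ],
)

```text
clock: 14.4
eef_pos: [487.5, -383.0, 76.2]
tcp_rot: [-3.141, -0.14, 1.675]
contact_force: [0.4, 0.5, -2.0]
opening: 0.63
```

>>> move_arm(
  increments=[
    {"tx": 0, "ty": 0, "tz": 0, "rx": 0, "ry": 0, "rz": 0, "gripper": 0.8},
    {"tx": 0, "ty": 0, "tz": 0, "rx": 0, "ry": 0, "rz": 0, "gripper": 0.8},
    {"tx": 0, "ty": 0, "tz": 0, "rx": 0, "ry": 0, "rz": 0, "gripper": 0.8},
    {"tx": 0, "ty": 0, "tz": 0, "rx": 0, "ry": 0, "rz": 0, "gripper": 0.8},
    {"tx": 0, "ty": 0, "tz": -2, "rx": 0, "ry": 0, "rz": 0, "gripper": 0.8},
    {"tx": 0, "ty": 0, "tz": -4, "rx": 0, "ry": 0, "rz": 0, "gripper": 0.8},
    {"tx": 0, "ty": 0, "tz": -4, "rx": 0, "ry": 0, "rz": 0, "gripper": 1},
    {"tx": 0, "ty": 0, "tz": 0, "rx": 0, "ry": -4, "rz": 0, "gripper": 1},
    {"tx": 0, "ty": 0, "tz": 0, "rx": 0, "ry": -4, "rz": 0, "gripper": 1},
    {"tx": 0, "ty": 0, "tz": 0, "rx": 0, "ry": 0, "rz": 0, "gripper": 1},
  ],
)

```text
clock: 15.4
eef_pos: [488.9, -395.7, 175.9]
tcp_rot: [3.141, 0.001, 1.677]
contact_force: [0.3, 0.8, -0.5]
opening: 0.999
```

```bash
python3 lane.py 2 s8
```

```text
15.4 [ 488.9 -395.7  175.9] toolx [-0.106  0.994 -0.001] z [ 0.    -0.001 -1.   ] 0.9986083882032747
TCP in lane [193.1  -0.7 108. ]
side long 0.6 lane p5/50/95 [[0.0, -19.0, 20.0], [36.0, 1.0, 22.0], [76.0, 20.0, 26.0]]
side medium 0.68 lane p5/50/95 [[88.0, -21.0, 21.0], [117.0, 2.0, 23.0], [151.0, 24.0, 28.0]]
scene long 0.76 lane p5/50/95 [[5.0, -13.0, 8.0], [41.0, 17.0, 20.0], [80.0, 25.0, 25.0]]
scene medium 0.82 lane p5/50/95 [[93.0, -16.0, 9.0], [123.0, 17.0, 22.0], [155.0, 29.0, 27.0]]
```

>>> move_arm(
  increments=[
    {"tx": 4.2, "ty": 1.1, "tz": 0, "rx": 0, "ry": 0, "rz": 0, "gripper": 1},
    {"tx": 4.2, "ty": 1.1, "tz": 0, "rx": 0, "ry": 0, "rz": 0, "gripper": 1},
    {"tx": 4.2, "ty": 1.1, "tz": 0, "rx": 0, "ry": 0, "rz": 0, "gripper": 1},
    {"tx": 4.2, "ty": 1.1, "tz": 0, "rx": 0, "ry": 0, "rz": 0, "gripper": 1},
    {"tx": 4.2, "ty": 1.1, "tz": 1, "rx": 0, "ry": 0, "rz": 0, "gripper": 1},
    {"tx": 4.2, "ty": 1.1, "tz": 1, "rx": 0, "ry": 0, "rz": 0, "gripper": 1},
    {"tx": 4.2, "ty": 1.1, "tz": 1, "rx": 0, "ry": 0, "rz": 0, "gripper": 1},
    {"tx": 0, "ty": 0, "tz": 1.5, "rx": 0, "ry": 0, "rz": 5.5, "gripper": 1},
    {"tx": 0, "ty": 0, "tz": 1.5, "rx": 0, "ry": 0, "rz": 5.5, "gripper": 1},
    {"tx": 0, "ty": 0, "tz": 0, "rx": 0, "ry": 0, "rz": 0, "gripper": 1},
    {"tx": 0, "ty": 0, "tz": 0, "rx": 0, "ry": 0, "rz": 0, "gripper": 1},
  ],
)

```text
clock: 16.8
eef_pos: [534.9, -96.7, 115.2]
tcp_rot: [-3.141, -0.0, 1.486]
contact_force: [0.5, 0.4, 0.1]
opening: 0.999
```

```bash
python3 look.py w7 square_block; python3 - <<'E'
import numpy as np
z=np.load('w.npz');P=z['P'].reshape(-1,3);d=z['d'].ravel()
Q=P[(d>0)&(P[:,1]>-70)&(P[:,2]>50)&(P[:,2]<95)]
print(len(Q),np.percentile(Q,[1,5,50,99],axis=0).round())
E
python3 lane.py 2 s9
```

```text
16.85 [534.9 -96.7 115.2] [ 3.141 -0.     1.485] open 1.0011318099336355 F [ 0.5 -0.6 -0.3]
square_block 0.9 [223, 161, 285, 221] [534.2 -93.7] [48.5 48. ] 84.9 29.7 2948
6556 [[444.  -9.  52.]
 [447.  -6.  58.]
 [523.   9.  80.]
 [684.  46.  83.]]
16.9 [535.4 -96.9 115.9] toolx [0.086 0.996 0.   ] z [ 0.001 -0.    -1.   ] 1.0017755862785946
TCP in lane [474.2 -78.2   8. ]
side long 0.62 lane p5/50/95 [[1.0, -17.0, 20.0], [36.0, 1.0, 22.0], [76.0, 20.0, 26.0]]
side medium 0.74 lane p5/50/95 [[88.0, -22.0, 21.0], [118.0, 2.0, 23.0], [152.0, 25.0, 28.0]]
scene long 0.91 lane p5/50/95 [[4.0, -11.0, 6.0], [40.0, 19.0, 20.0], [79.0, 25.0, 25.0]]
scene medium 0.79 lane p5/50/95 [[93.0, -14.0, 8.0], [122.0, 18.0, 22.0], [153.0, 30.0, 27.0]]
```

View pics/w7.png

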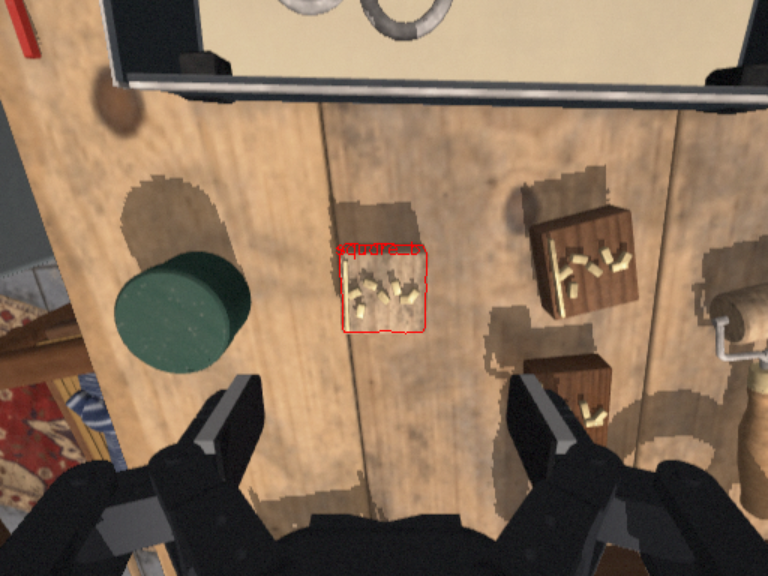

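View pics/s9.png

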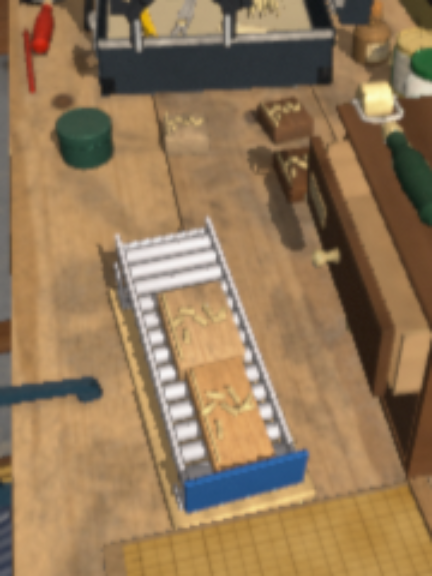

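The medium block is closed up behind the long one (pictures 200,325 and 235,415). The square is at (384,290) in the wrist view, square to the jaws. The case edge is at y≈-9, so I check the camera's clearance before going down.

```bash
python3 -c "
from rig import r; import numpy as np; print(np.round(r.camera_model('wrist')['hand_eye'],2))"
```

```text
[[  -0.     -0.95   -0.32   84.08]
 [   1.     -0.      0.      0.24]
 [  -0.     -0.32    0.95 -142.17]
 [   0.      0.      0.      1.  ]]
```

>>> move_arm(
  increments=[
    {"tx": 0.2, "ty": -0.1, "tz": 4.5, "rx": 0, "ry": 0, "rz": 0, "gripper": 1},
    {"tx": 0, "ty": 0, "tz": 4.2, "rx": 0, "ry": 0, "rz": 0, "gripper": 1},
    {"tx": 0, "ty": 0, "tz": 2, "rx": 0, "ry": 0, "rz": 0, "gripper": 1},
    {"tx": 0, "ty": 0, "tz": 0, "rx": 0, "ry": 0, "rz": 0, "gripper": 0.4},
    {"tx": 0, "ty": 0, "tz": 0, "rx": 0, "ry": 0, "rz": 0, "gripper": -1},
    {"tx": 0, "ty": 0, "tz": 0, "rx": 0, "ry": 0, "rz": 0, "gripper": -1},
    {"tx": 0, "ty": 0, "tz": 0, "rx": 0, "ry": 0, "rz": 0, "gripper": -1},
    {"tx": 0, "ty": 0, "tz": 0, "rx": 0, "ry": 0, "rz": 0, "gripper": -1},
    {"tx": 0, "ty": 0, "tz": 0, "rx": 0, "ry": 0, "rz": 0, "gripper": -1},
  ],
)

```text
clock: 18.1
eef_pos: [535.1, -94.5, 9.7]
tcp_rot: [3.139, 0.0, 1.484]
contact_force: [-0.6, 0.5, 8.5]
opening: 0.571
```

>>> move_arm(
  increments=[
    {"tx": 0, "ty": 0, "tz": -2, "rx": 0, "ry": 0, "rz": 0, "gripper": -1},
    {"tx": 0, "ty": 0, "tz": -4, "rx": 0, "ry": 0, "rz": 0, "gripper": -1},
    {"tx": 0, "ty": 0, "tz": -4, "rx": 0, "ry": 0, "rz": 0, "gripper": -1},
    {"tx": 0, "ty": 0, "tz": -4, "rx": 0, "ry": 0, "rz": 0, "gripper": -1},
    {"tx": 0, "ty": 0, "tz": 0, "rx": 0, "ry": 0, "rz": -5.5, "gripper": -1},
    {"tx": 0, "ty": 0, "tz": 0, "rx": 0, "ry": 0, "rz": -5.5, "gripper": -1},
    {"tx": 0, "ty": 0, "tz": 0, "rx": 0, "ry": 0, "rz": 0, "gripper": -1},
  ],
)

```text
clock: 18.8
eef_pos: [534.2, -94.4, 149.2]
tcp_rot: [3.14, 0.0, 1.677]
contact_force: [-0.6, 0.3, -1.0]
opening: 0.575
```

```bash
python3 look.py w8 square_block
```

```text
18.85 [534.2 -94.4 149.2] [3.141 0.    1.674] open 0.5720867105180247 F [ 0.   0.4 -1. ]
square_block 0.56 [206, 207, 307, 309] [534.4 -93.9] [48.7 49.6] 5.8 169.3 7859
```

>>> move_arm(
  increments=[
    {"tx": -4, "ty": -1.1, "tz": 0, "rx": 0, "ry": 0, "rz": 0, "gripper": -1},
    {"tx": -4, "ty": -1.1, "tz": 0, "rx": 0, "ry": 0, "rz": 0, "gripper": -1},
    {"tx": -4, "ty": -1.1, "tz": 0, "rx": 0, "ry": 0, "rz": 0, "gripper": -1},
    {"tx": -4, "ty": -1.1, "tz": 0, "rx": 0, "ry": 0, "rz": 0, "gripper": -1},
    {"tx": -4, "ty": -1.1, "tz": 0, "rx": 0, "ry": 0, "rz": 0, "gripper": -1},
    {"tx": -4, "ty": -1.1, "tz": 0, "rx": 0, "ry": 0, "rz": 0, "gripper": -1},
    {"tx": -4, "ty": -1.1, "tz": 0, "rx": 0, "ry": 0, "rz": 0, "gripper": -1},
    {"tx": 0, "ty": 0, "tz": 0, "rx": 0, "ry": 4, "rz": 0, "gripper": -1},
    {"tx": 0, "ty": 0, "tz": 0, "rx": 0, "ry": 4, "rz": 0, "gripper": -1},
    {"tx": 0, "ty": 0, "tz": 0, "rx": 0, "ry": 0, "rz": 0, "gripper": -1},
    {"tx": 0, "ty": 0, "tz": 0, "rx": 0, "ry": 0, "rz": 0, "gripper": -1},
  ],
)

```text
clock: 20.0
eef_pos: [486.4, -381.0, 147.6]
tcp_rot: [-3.141, -0.139, 1.673]
contact_force: [-0.3, 1.0, -1.6]
opening: 0.572
```

```bash
python3 lane.py 3 s10
```

```text
20.0 [ 486.4 -381.   147.6] toolx [-0.101  0.985  0.138] z [-0.015  0.137 -0.99 ] 0.5717451215238948
TCP in lane [203.9   0.3  78. ]
side long 0.8 lane p5/50/95 [[2.0, -17.0, 20.0], [35.0, 1.0, 22.0], [74.0, 20.0, 26.0]]
side medium 0.91 lane p5/50/95 [[89.0, -22.0, 21.0], [118.0, 2.0, 23.0], [150.0, 25.0, 28.0]]
side square 0.94 lane p5/50/95 [[175.0, -19.0, 77.0], [187.0, 1.0, 94.0], [218.0, 22.0, 99.0]]
scene long 0.66 lane p5/50/95 [[4.0, -12.0, 6.0], [40.0, 19.0, 20.0], [79.0, 25.0, 25.0]]
scene medium 0.84 lane p5/50/95 [[92.0, -17.0, 8.0], [122.0, 16.0, 22.0], [155.0, 29.0, 27.0]]
scene square 0.61 lane p5/50/95 [[179.0, -14.0, 73.0], [186.0, 14.0, 91.0], [208.0, 27.0, 97.0]]
```

>>> move_arm(
  increments=[
    {"tx": 0.3, "ty": 0, "tz": 2, "rx": 0, "ry": 0, "rz": 0, "gripper": -1},
    {"tx": 0, "ty": 0, "tz": 2, "rx": 0, "ry": 0, "rz": 0, "gripper": -1},
    {"tx": 0, "ty": 0, "tz": 1.4, "rx": 0, "ry": 0, "rz": 0, "gripper": -1},
    {"tx": 0, "ty": 0, "tz": 0.6, "rx": 0, "ry": 0, "rz": 0, "gripper": -1},
    {"tx": 0, "ty": 0, "tz": 0, "rx": 0, "ry": 0, "rz": 0, "gripper": -1},
    {"tx": 0, "ty": 0, "tz": 0, "rx": 0, "ry": 0, "rz": 0, "gripper": -1},
    {"tx": 0, "ty": 0, "tz": 0, "rx": 0, "ry": 0, "rz": 0, "gripper": -1},
  ],
)

```text
clock: 21.1
eef_pos: [486.1, -370.1, 90.1]
tcp_rot: [3.141, -0.139, 1.676]
contact_force: [-0.3, -0.4, -0.8]
opening: 0.574
```

```bash
python3 lane.py 0 s11
```

```text
21.1 [ 486.1 -370.1   90.1] toolx [-0.104  0.985  0.138] z [-0.013  0.137 -0.99 ] 0.5735808350440352
TCP in lane [206.7  -0.6  19.6]
```

>>> move_arm(
  increments=[
    {"tx": 0, "ty": 0, "tz": 0.4, "rx": 0, "ry": 0, "rz": 0, "gripper": -1},
    {"tx": 0, "ty": 0, "tz": 0.4, "rx": 0, "ry": 0, "rz": 0, "gripper": -1},
    {"tx": 0, "ty": 0, "tz": 0, "rx": 0, "ry": 0, "rz": 0, "gripper": -1},
    {"tx": 0, "ty": 0, "tz": 0, "rx": 0, "ry": 0, "rz": 0, "gripper": -1},
  ],
)

```text
clock: 21.6
eef_pos: [485.3, -368.4, 81.1]
tcp_rot: [-3.141, -0.14, 1.675]
contact_force: [-0.6, -1.0, -1.6]
opening: 0.573
```

>>> move_arm(
  increments=[
    {"tx": 0, "ty": 0, "tz": 0, "rx": 0, "ry": 0, "rz": 0, "gripper": 0.7},
    {"tx": 0, "ty": 0, "tz": 0, "rx": 0, "ry": 0, "rz": 0, "gripper": 0.7},
    {"tx": 0, "ty": 0, "tz": 0, "rx": 0, "ry": 0, "rz": 0, "gripper": 0.7},
    {"tx": 0, "ty": 0, "tz": 0, "rx": 0, "ry": 0, "rz": 0, "gripper": 0.7},
    {"tx": 0, "ty": 0, "tz": 0, "rx": 0, "ry": 0, "rz": 0, "gripper": 0.7},
    {"tx": 0, "ty": 0, "tz": -2, "rx": 0, "ry": 0, "rz": 0, "gripper": 0.7},
    {"tx": 0, "ty": 0, "tz": -4, "rx": 0, "ry": 0, "rz": 0, "gripper": 0.7},
    {"tx": 0, "ty": 0, "tz": -4, "rx": 0, "ry": 0, "rz": 0, "gripper": 1},
    {"tx": 0, "ty": 0, "tz": -4, "rx": 0, "ry": 0, "rz": 0, "gripper": 1},
    {"tx": 4, "ty": 0, "tz": -2, "rx": 0, "ry": 0, "rz": 0, "gripper": 1},
    {"tx": 4, "ty": 0, "tz": 0, "rx": 0, "ry": 0, "rz": 0, "gripper": 1},
    {"tx": 0, "ty": 0, "tz": 0, "rx": 0, "ry": 0, "rz": 0, "gripper": 1},
  ],
)

```text
clock: 22.8
eef_pos: [479.3, -308.6, 252.7]
tcp_rot: [3.14, -0.14, 1.677]
contact_force: [-0.8, 0.3, 0.0]
opening: 0.999
```

>>> move_arm(
  increments=[
    {"tx": 0, "ty": 0, "tz": 0, "rx": 0, "ry": 0, "rz": 0, "gripper": 1},
    {"tx": 0, "ty": 0, "tz": 0, "rx": 0, "ry": 0, "rz": 0, "gripper": 1},
    {"tx": 0, "ty": 0, "tz": 0, "rx": 0, "ry": 0, "rz": 0, "gripper": 1},
    {"tx": 0, "ty": 0, "tz": 0, "rx": 0, "ry": 0, "rz": 0, "gripper": 1},
    {"tx": 0, "ty": 0, "tz": 0, "rx": 0, "ry": 0, "rz": 0, "gripper": 1},
    {"tx": 0, "ty": 0, "tz": 0, "rx": 0, "ry": 0, "rz": 0, "gripper": 1},
    {"tx": 0, "ty": 0, "tz": 0, "rx": 0, "ry": 0, "rz": 0, "gripper": 1},
  ],
)

```text
clock: 23.5
eef_pos: [479.5, -311.9, 250.8]
tcp_rot: [-3.141, -0.14, 1.675]
contact_force: [0.3, -0.3, -0.0]
opening: 0.998
```

```bash
python3 lane.py 3 s12
```

```text
23.5 [ 479.5 -311.9  250.8] toolx [-0.103  0.985  0.139] z [-0.015  0.139 -0.99 ] 0.9982919935208405
TCP in lane [ 2.870e+02 -1.000e-01  1.705e+02]
side long 0.79 lane p5/50/95 [[1.0, -18.0, 20.0], [36.0, 1.0, 22.0], [76.0, 20.0, 26.0]]
side medium 0.85 lane p5/50/95 [[88.0, -22.0, 21.0], [118.0, 2.0, 23.0], [152.0, 25.0, 28.0]]
side square 0.59 lane p5/50/95 [[163.0, -19.0, 24.0], [181.0, 2.0, 26.0], [203.0, 22.0, 32.0]]
scene long 0.86 lane p5/50/95 [[6.0, -12.0, 7.0], [42.0, 18.0, 20.0], [79.0, 24.0, 25.0]]
scene medium 0.95 lane p5/50/95 [[92.0, -16.0, 6.0], [124.0, 19.0, 22.0], [156.0, 29.0, 26.0]]
scene square 0.59 lane p5/50/95 [[165.0, -16.0, 8.0], [186.0, 21.0, 25.0], [207.0, 28.0, 30.0]]
```

View pics/s12.png

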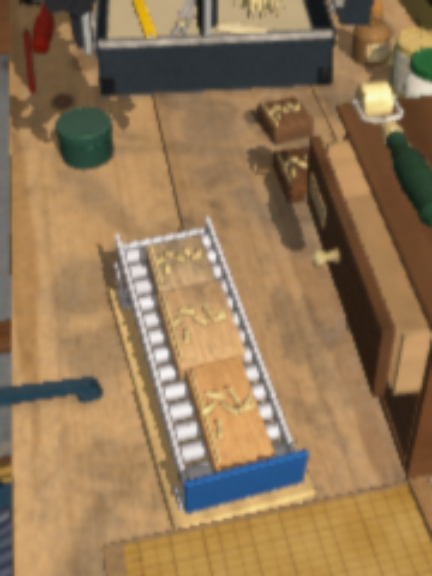

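The picture shows all three blocks closed up from the stop, brass up, in the right order: long (235,415), medium (200,325), square (178,262). The tin and dark blocks stand as before.

```bash
python3 -c "
from rig import r; print(r.sign_off())"
```

```text
the job is handed in; nothing more can be done
None
```

The three pale blocks are in the lane, long against the stop, then medium, then square. All are lengthwise, brass side up and closed up, and I handed the job in at about 23.5 s of the 88 s allowed. I gripped each block by its wooden sides, let it go 1–2 mm above the rollers with the tool tilted to the lane's slope, and let it roll down.

- **Positions:** the side and scene cameras put the block centres at about 40 mm (long), 122 mm (medium) and 185 mm (square) up from the stop. They are within a few millimetres of the lane's middle by the side camera. All three fall inside the required ranges.
- **At rest:** the long and medium blocks read the same to within a few millimetres across several looks. I measured the square only once after it was let go, about 1.9 s later.
- **Other items:** in the last picture the tin and both dark blocks look unmoved. I judged this by eye and did not measure it.
- **Disagreements:** early estimates of the block positions differed between cameras by up to about 10 mm, because the fixed cameras also picked up the blocks' side faces. I used close wrist views for the grasps. In the lane, the scene camera's sideways readings were also off towards its own side by about 18 mm. Each of the three grips showed about 8.5 N upward force at the tool while closing at the table. I did not find the cause; the force was gone after each lift.

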